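# Clamp the lid of a specimen box

### The arm

A 7-joint arm with a two-finger parallel gripper is mounted at the origin on the work surface. World frame = base frame: x ahead of the robot, y to its left, z up, the work surface at z = 0. Lengths are in m, angles in rad, forces in N, time in s.
With the tool pointing down it reaches from about 0.425 to 0.825 m from the base axis. Payload 3.6 kg.
Tool frame: the origin (TCP) lies where the fingers leave the gripper's body, on its centre line; the fingertips stand 73 mm ahead of it and the grasp point (between the pads) lies 54 mm ahead of it; z points along the fingers, y is the line along which they close (so a half turn about z gives the same grasp; the last joint's range is limited). The gripper opens to 85 mm and grips with 20 to 120 N. Pads are 22 mm wide; open, the fingers measure 114 mm over their backs; the gripper's body (76 mm by 85 mm) begins 54 mm behind the grasp point. The pads swing forward as they close: fully open they stand 13 mm farther back than shut.
Start: joints at [-1.347, 0.615, -0.013, 1.423, 0.008, 1.103, -0.04], TCP at [0.161, 0.63, 0.304] pointing down, gripper open.
Joint ranges: [-3.12, 3.12], [-0.3, 2.06], [-1.34, 1.32], [0.26, 2.42], [-1.36, 4.5], [0.01, 1.98], [-2.84, 2.84]. Speed limits (rad/s): [2.79, 2.79, 3.14, 3.14, 3.14, 3.14, 3.14].

### API

Orientations are given as a unit quaternion [x, y, z, w].
In Python, from station import arm, snapshot, camera_info, ticket gives the robot as it stands. Calls block until the motion is done:
- arm.movep(position, orientation): joint-space move of the TCP to a pose.
- arm.line_to(position, velocity=0.15, ori=None): straight line of the TCP; ori=None keeps the orientation; velocity is the mean speed in m/s.
- arm.move_j(angles): joint-space move.
- arm.move_gripper(opening, effort=None): opening from 0.0 (shut) to 1.0 (fully open); effort is the grip in N (None keeps the last); returns when the fingers have stopped.
- arm.pause(seconds).
- arm.ik(position, orientation): joint angles nearest the present ones, or None.
- snapshot(name): name is "scene" or "top"; returns the picture (384x512x3 uint8, blue, green, red); there is no depth.
- camera_info(name): a dict with "fx", "fy", "cx", "cy" (pixels), "R" (3x3) and "t" (3): a world point X has camera coordinates R X + t. Camera axes: x right, y down, z forward; pixel columns grow to the right and rows downward; lengths in m; the calibration is good to about 2 mm. A picture is of the moment at which its call begins. camera_info takes no time and is no camera call.
A pose or a line that the arm cannot do raises arm.MotionError and nothing moves.
- ticket.finish_job(): hands the job in; it is judged then, once.
Readings, each from a call of its own:
- arm.read_time(): time.
- arm.read_joint_positions(): joint angles.
- arm.read_dq(): joint speeds.
- arm.read_effort(): joint torques, N m.
- arm.read_tool_pos(): TCP position.
- arm.read_eef_rot(): TCP orientation.
- arm.read_ft_force(): force on the tool from outside, world axes, zero at the start.
- arm.read_wrist_torque(): the same for the moment, N m.
- arm.read_opening(): opening from 0.0 (shut) to 1.0 (fully open).
- arm.read_finger_force(): force on a finger pad.
Only numpy, scipy, OpenCV 4.12 (cv2) and the standard library are available. Lean on these libraries where they do the work, as an engineer would, in place of code of your own. Each camera call takes 0.05 s, during which the arm holds its last target. There are 200 camera calls.

### The job

Slide the long specimen box into the screw clamp, between the rails and fully home against the column. Then take the T-handle and turn it clockwise until the rising resistance shows that the lid is firmly clamped, stop there without straining the lid, and let go. Leave the jar, the loupe and the spoon where they are.

Things in the scene. Friction and masses are not known exactly. Their poses are not given: they have to be found in the camera images.
- box: Loose clear plastic specimen box with a white press-on lid, 50 mm wide (x), 190 mm long (y), 0.3 to 0.6 kg. Origin: centre of its underside. Walls 28 mm high; the lid (46 x 186 mm, 5 mm thick) sits proud on its gasket by a different amount each time: its top is 33 to 39 mm above the underside, not measured. It does not sink when pressed.
- clamp: Grey screw clamp bolted to the table. Origin on the table, straight below the spindle's axis; z up, +y points out of its mouth. A column behind has its front face, the stop, at y = -45 mm. Two steel rails 14 mm high, 54 mm apart inside, run from it to y = 50 mm, then flare outwards to y = 74 mm. Bridge: 44 mm wide, y up to 23 mm, 93 to 125 mm high; a nut on it reaches 130 mm.
- spindle: Upright spindle with T-handle above and a round 30 mm rubber foot below. Origin on the axis, level with the table at handle 0; sinks 4.6 mm per rad of the handle. At handle 0 the foot's face is 44 mm above the table. The foot is sprung, 25 N/mm: once it meets the lid the force grows by about 115 N per rad. Firmly clamped is 25 to 60 N, best about 42 N; above 90 N the lid cracks.
- crossbar (a point): Middle of the T-handle's crossbar, on the spindle's axis, 175 mm above the table when the handle reads 0; x runs along the bar. The bar is 12 mm thick (y), 14 mm high and 76 mm long, with round 18 mm knobs on its ends (84 mm over all, 64 mm of flat bar between them). The 11 mm round spindle runs down from the middle.
- handle (a joint): Angle of the T-handle (rad), grows clockwise seen from above (tightening), 0 when fully open, starts at 0 to 0.4, turns to 5.5. Free turning takes a steady friction torque of 0.31 N m; once the foot presses, each 10 N of clamping adds 0.046 N m, so firmly clamped is a rise of 0.12 to 0.27 N m over free turning. It stays where it is left.
- jar: Small lidded glass jar, 52 mm wide and about 55 mm high, bystander. Origin: centre of its underside.
- loupe: Black eyepiece loupe, 34 mm wide and high, bystander. Origin: centre of its underside.
- spoon: White plastic spoon, 140 mm long, lying flat, bystander.
- home (a point): Point on the table in the clamp's mouth where the centre of the underside of the box lies when it is fully home: clamp x = 0, y = +50 mm, the long side of the box along the clamp's y axis (either end may go in).

How it is judged:
On the way, in this order (a step that is already met when the one before it is completed fails the run):
1. the box is home against the column, between the rails, and not yet clamped (y of box in the frame of clamp below 0.054 m and x of box in the frame of clamp between -0.006 and 0.006 m and angle between the y axis of box and the y axis of clamp, either way round below 0.08 rad and angle between box's own z axis and vertical below 0.05 rad and contact force between spindle and box below 2 N), for 0.2 s.
2. the foot presses the lid with 25 to 60 N (contact force between spindle and box between 25 and 60 N), for 0.2 s.
At the end, for the whole second after the job is handed in: The box stands flat between the rails within 4 mm of the column, 6 mm of the centre line and 0.08 rad of straight, at rest, and the foot of the clamp, let go, presses its lid with 25 to 60 N (all of step 2 and y of box in the frame of clamp below 0.054 m and x of box in the frame of clamp between -0.006 and 0.006 m and angle between the y axis of box and the y axis of clamp, either way round below 0.08 rad and angle between box's own z axis and vertical below 0.05 rad and linear speed of box below 0.01 m/s and velocity of joint handle between -0.05 and 0.05 rad/s); the robot touches nothing.
It fails at once if the lid is strained: the foot presses with more than 90 N (contact force between spindle and box above 90 N).
It fails at once if a bystander (jar, loupe, spoon) is moved by more than 20 mm (distance of any of jar, loupe, spoon from where it was at the start of the episode above 0.02 m).
It also fails if it takes over 72 s, if anything falls off the work surface, if the arm or the gripper's body presses on something with over 40 N, if the wrist force passes 120 N, or if a joint passes its speed limit or range.

## Working session

There is one attempt and no reset: what is moved stays moved. The work goes in short steps, each a Python script; the robot and the scene stay as the last script left them, time stands still between calls to the robot, and variables do not carry over. Pictures are saved under pics/ and viewed, at most 10 in all, crops included, and the job is handed in when it is done.

```bash
mkdir -p pics; ls; python3 - <<'E'
from station import arm, snapshot, camera_info
import cv2
for n in("scene","top"):
    cv2.imwrite(f"pics/{n}0.png",cv2.resize(snapshot(n),(800,600),interpolation=cv2.INTER_CUBIC)); print(n,camera_info(n))
print(arm.read_time(),arm.read_eef_rot(),arm.read_tool_pos())
E
```

```text
pics
scene {'fx': 377.0987629160094, 'fy': 377.0987629160094, 'cx': 265.0001674446525, 'cy': 194.58857406094106, 'R': array([[ 0.88171983,  0.47177217,  0.00107461],
       [ 0.33079335, -0.61660984, -0.71440049],
       [-0.33637166,  0.63025656, -0.69973622]]), 't': array([-0.47018053, -0.18081449,  0.99395038])}
top {'fx': 496.3429819408943, 'fy': 496.3429819408943, 'cx': 263.23325581612426, 'cy': 183.8899134444829, 'R': array([[-0.00976559, -0.9997394 ,  0.02063389],
       [-0.99759392,  0.00832411, -0.06882649],
       [ 0.0686368 , -0.02125637, -0.99741524]]), 't': array([-0.08620665,  0.59667259,  0.97020848])}
0.1 [ 1.25050849e-01  9.92149639e-01 -1.16782064e-03 -1.24887948e-04] [0.1611724  0.62916662 0.30283512]
```

View pics/scene0.png

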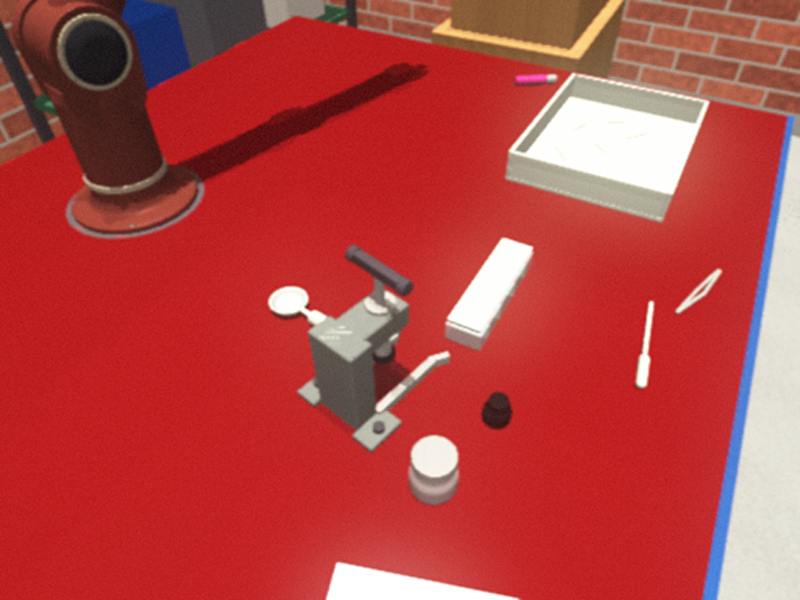

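View pics/top0.png

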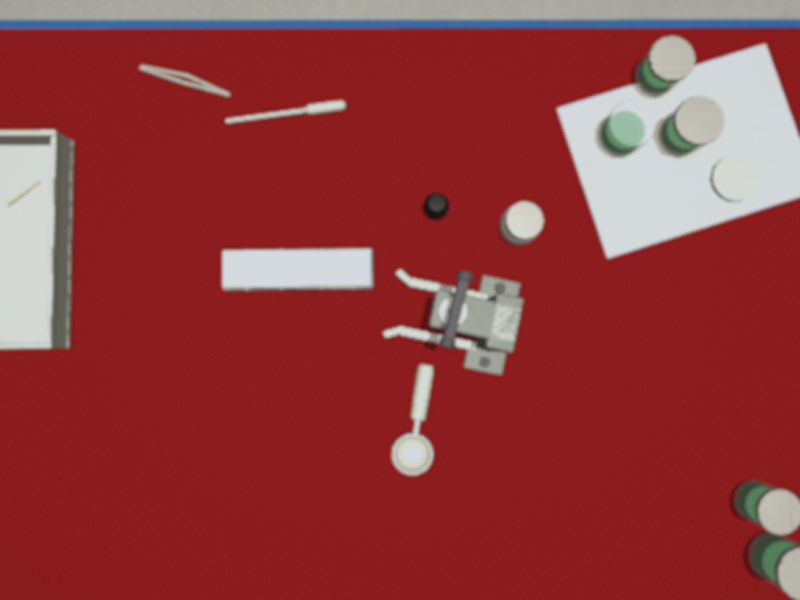

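Scene view: the box's lid lies at about (447–533, 240–345), with the crossbar at (350–410, 250–290). Top view: box at (222–373, 249–290), and the clamp at about (385–522, 270–375) with its mouth to the left (+y). I'll enlarge both views with native pixel grids.

```bash
python3 - <<'E'
from station import snapshot
import cv2, numpy as np
def crop(n,x0,y0,w,h,s,f):
    im=np.mean([snapshot(n) for _ in range(4)],axis=0).astype(np.uint8)
    c=cv2.resize(im[y0:y0+h,x0:x0+w],None,fx=s,fy=s,interpolation=cv2.INTER_CUBIC)
    for x in range((x0+9)//10*10,x0+w,10):
        cv2.line(c,(int((x-x0+.5)*s),0),(int((x-x0+.5)*s),6 if x%50 else c.shape[0]),(0,255,255),1)
        if x%20==0: cv2.putText(c,str(x),(int((x-x0+.5)*s)-10,18),0,.4,(255,255,255),1)
    for y in range((y0+9)//10*10,y0+h,10):
        cv2.line(c,(0,int((y-y0+.5)*s)),(6 if y%50 else c.shape[1],int((y-y0+.5)*s)),(0,255,255),1)
        if y%20==0: cv2.putText(c,str(y),(8,int((y-y0+.5)*s)+4),0,.4,(255,255,255),1)
    cv2.imwrite(f,c)
crop("top",136,150,204,96,3.9,"pics/t1.png")
crop("scene",185,145,165,145,4.1,"pics/s1.png")
E
```

```text
(no output)
```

View pics/t1.png

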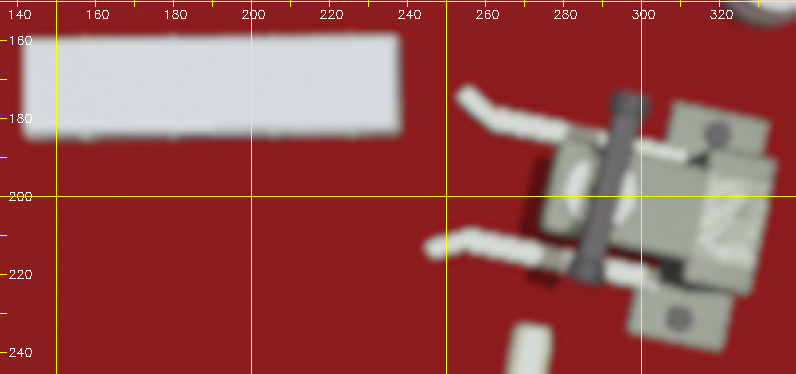

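View pics/s1.png

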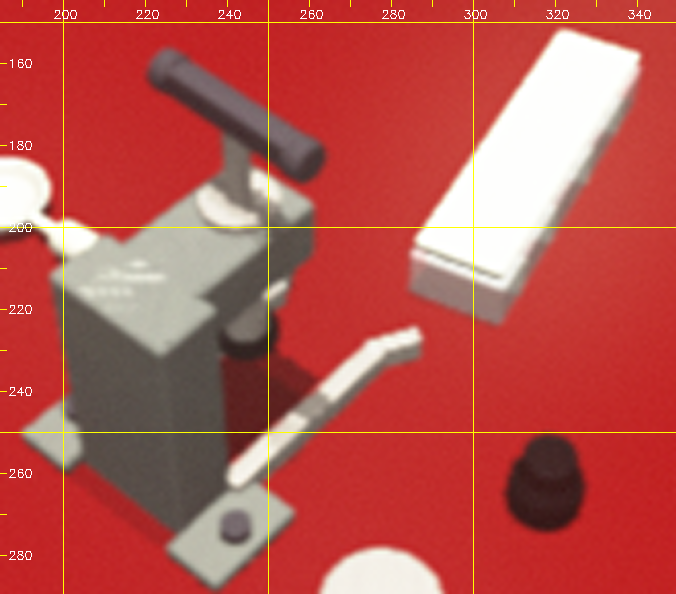

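Lid corners, rail bends, bridge corners and knobs are readable in both views. I'll fit the poses by reprojection.

```bash
cat > fit.py <<'E'
import numpy as np
from scipy.optimize import least_squares
from station import camera_info
C={n:camera_info(n) for n in("top","scene")}
def proj(n,P):
    c=C[n]; q=np.asarray(P)@c["R"].T+c["t"]; return np.c_[c["fx"]*q[:,0]/q[:,2]+c["cx"],c["fy"]*q[:,1]/q[:,2]+c["cy"]]
T=lambda a:np.array(a,float)/3.9+[135.5,149.5]
S=lambda a:np.array(a,float)/4.1+[184.5,144.5]
def place(p,L):
    c,s=np.cos(p[2]),np.sin(p[2]); L=np.asarray(L)
    return np.c_[p[0]+c*L[:,0]-s*L[:,1],p[1]+s*L[:,0]+c*L[:,1],L[:,2]]
# box: x,y,yaw,ztop ; lid corners (+x,+y),(+x,-y),(-x,-y),(-x,+y)
bt=T([(24,38),(399,34),(400,133),(26,137)]); bs=S([(640,56),(504,284),(415,240),(562,29)])
lid=lambda z:[(.023,.093,z),(.023,-.093,z),(-.023,-.093,z),(-.023,.093,z)]
fb=lambda p:np.r_[proj("top",place(p,lid(p[3])))-bt,proj("scene",place(p,lid(p[3])))-bs].ravel()
b=least_squares(fb,[.55,.1,0,.036]); print("box",b.x.round(4)); print(b.fun.reshape(-1,2).round(1).tolist())
# clamp x,y,yaw, handle, bar z
ct=T([(562,138),(543,233),(483.5,179.5),(448,171.5)]); cs=S([(314,208)])
kt=T([(629,104),(587,270)]); ks=S([(305,158),(166,66)])
def fc(p):
    q=p[:3]; k=place([p[0],p[1],p[2]-p[3]],[(.033,0,p[4]),(-.033,0,p[4])])
    return np.r_[proj("top",place(q,[(.022,.023,.125),(-.022,.023,.125),(0,.05,.014),(0,.074,.014)]))-ct,
      proj("scene",place(q,[(.022,.023,.125)]))-cs,proj("top",k)-kt,proj("scene",k)-ks].ravel()
c=least_squares(fc,[.5,-.1,-.2,.1,.175],loss="soft_l1"); print("clamp",c.x.round(4)); print(c.fun.reshape(-1,2).round(1).tolist())
print("home",place(c.x,[(0,.05,0)]).round(4))
E
python3 fit.py
```

```text
box [0.6224 0.0531 0.0032 0.0335]
[[0.8, 0.3], [-0.9, 0.4], [-0.9, -1.8], [0.2, -1.8], [-0.9, 0.1], [-0.8, -1.9], [-0.6, 0.8], [-1.0, 0.7]]
clamp [ 0.5616 -0.1362 -0.2163  0.0448  0.1763]
[[-0.1, -0.7], [-0.3, -1.0], [1.7, 0.3], [-0.9, -0.1], [-0.5, -2.2], [-0.2, 2.5], [1.0, -2.1], [-3.6, -2.2], [1.1, 1.5]]
home [[ 0.5723 -0.0874  0.    ]]
```

```bash
sed -i 's/\.033,0,p/.0365,0,p/g; s/^fb=.*/body=[(sx*.025,sy*.095,.027) for sx,sy in((1,1),(1,-1),(-1,-1),(-1,1))]\nfb=lambda p:np.r_[proj("top",place(p,body))-bt,proj("scene",place(p,lid(p[3])))-bs].ravel()/; s/(504,284)/(502,279)/' fit.py; python3 fit.py; python3 - <<'E'
from station import arm
import numpy as np
from scipy.spatial.transform import Rotation as R
# tool down; closing (tool y) along world angle a
def down(a): # tool z=-Z, tool y=(cos a, sin a,0)
    y=np.array([np.cos(a),np.sin(a),0]);z=np.array([0,0,-1.]);return R.from_matrix(np.c_[np.cross(y,z),y,z]).as_quat()
for p in([.622,.11,.2],[.622,.11,.077],[.585,-.03,.077]):
    for a in(0,np.pi,-.21):
        print(p,a,arm.ik(p,down(a)))
for h in np.arange(-.2,3.2,.4):
    for k in(0,np.pi,-np.pi): print(round(h,1),round(k,1),(lambda j:None if j is None else np.round(j,2))(arm.ik([.5616,-.1362,.225],down(np.pi/2-.21-h+k))))
E
```

```text
box [0.6225 0.0538 0.0011 0.0338]
[[0.2, -0.4], [-0.1, -0.2], [-0.2, -0.5], [-0.5, -0.7], [-0.6, -0.1], [-0.2, -1.0], [-0.4, 0.5], [-0.7, 0.5]]
clamp [ 0.5621 -0.136  -0.2087  0.0528  0.1756]
[[-0.3, -1.0], [-0.3, -1.2], [1.6, 0.2], [-1.0, -0.1], [-0.2, -2.2], [0.2, 0.3], [0.3, -0.4], [-1.6, -0.8], [-0.0, 0.9]]
home [[ 0.5725 -0.0871  0.    ]]
[0.622, 0.11, 0.2] 0 [-0.43432165  0.72216592  0.38825257  1.60612491 -0.33095842  0.87898106
  0.07924593]
[0.622, 0.11, 0.2] 3.141592653589793 [ 0.04226814  0.7293714  -0.43579303  1.58900027  0.36577094  0.90512384
  2.61742385]
[0.622, 0.11, 0.2] -0.21 [-0.46184447  0.73030853  0.43798497  1.60708526 -0.37321152  0.88826259
 -0.09402712]
[0.622, 0.11, 0.077] 0 [-0.37677011  0.87972639  0.28790311  1.67393847 -0.37374268  0.64259229
  0.11398658]
[0.622, 0.11, 0.077] 3.141592653589793 [ 0.04868007  0.90346467 -0.44906552  1.65881315  0.55150892  0.70861803
  2.46345498]
[0.622, 0.11, 0.077] -0.21 [-0.40393428  0.88677272  0.33593383  1.67489062 -0.43316414  0.6543995
 -0.04510124]
[0.585, -0.03, 0.077] 0 [-0.11307476  0.8251187   0.20664945 
[... 989 characters left out ...]
13  1.75 -0.87  1.12 -2.17]
1.4 -3.1 [-0.41  0.86  1.13  1.75 -0.87  1.12 -2.17]
1.8 0 [-0.21  0.68  0.69  1.75 -0.53  0.91  0.26]
1.8 3.1 [ 0.28  0.59 -0.13  1.73  0.1   0.82  2.81]
1.8 -3.1 [ 0.28  0.59 -0.13  1.73  0.1   0.82  2.81]
2.2 0 [-0.25  0.7   0.75  1.75 -0.58  0.93 -0.09]
2.2 3.1 [ 0.22  0.59 -0.03  1.73  0.03  0.82  2.48]
2.2 -3.1 [ 0.22  0.59 -0.03  1.73  0.03  0.82  2.48]
2.6 0 [-0.27  0.71  0.8   1.75 -0.62  0.95 -0.46]
2.6 3.1 [ 0.16  0.59  0.06  1.74 -0.05  0.82  2.15]
2.6 -3.1 [ 0.16  0.59  0.06  1.74 -0.05  0.82  2.15]
3.0 0 [-0.28  0.72  0.81  1.75 -0.63  0.95 -0.85]
3.0 3.1 [ 0.09  0.59  0.17  1.74 -0.13  0.82  1.83]
3.0 -3.1 [ 0.09  0.59  0.17  1.74 -0.13  0.82  1.83]
```

```bash
cat > h.py <<'E'
from station import arm, snapshot, camera_info, ticket
import numpy as np, cv2
from scipy.spatial.transform import Rotation as R
BX=np.array([.6225,.0538]); BYAW=.001
CL=np.array([.5621,-.136]); CYAW=-.2087; OFF=.056
def down(a):
    y=np.array([np.cos(a),np.sin(a),0]);z=np.array([0,0,-1.]);return R.from_matrix(np.c_[np.cross(y,z),y,z]).as_quat()
def cl(x,y):
    c,s=np.cos(CYAW),np.sin(CYAW); return CL+[c*x-s*y,s*x+c*y]
def st(): print("t",arm.read_time(),"p",np.round(arm.read_tool_pos(),4),"F",np.round(arm.read_ft_force(),2),"M",np.round(arm.read_wrist_torque(),3),"open",round(arm.read_opening(),3),"ff",round(float(np.max(arm.read_finger_force())),1))
E
python3 - <<'E'
from h import *
g=[BX[0],BX[1]+OFF]
arm.movep([*g,.16],down(BYAW)); st()
arm.line_to([*g,.077],.12); st()
arm.move_gripper(0.3,50); st()
cv2.imwrite("pics/g1.png",cv2.resize(snapshot("scene")[100:300,150:410],(780,600)))
E
```

```text
t 3.0167 p [0.6223 0.1116 0.1601] F [-0.35  0.12 -0.2 ] M [ 0.011  0.026 -0.05 ] open 1.0 ff 0.0
t 3.8583 p [0.6231 0.1098 0.0776] F [-0.05  0.06  0.24] M [ 0.027 -0.019  0.016] open 1.001 ff 0.0
t 4.2833 p [0.623  0.1099 0.078 ] F [-0.32 -0.27  4.93] M [ 0.007  0.244 -0.086] open 0.573 ff 54.6
```

View pics/g1.png

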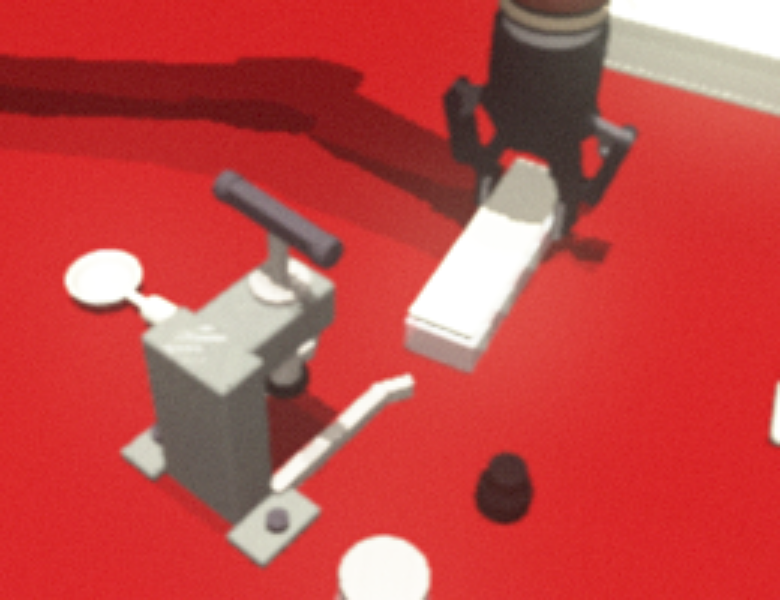

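The box is gripped between the pads (opening about 49 mm, lid at (480, 260)), and the path to the mouth is clear. I'll align it, then slide it in while watching the force.

```bash
python3 - <<'E'
from h import *
Z=.0785
arm.line_to([*cl(0,.195+OFF),Z],.06,ori=down(CYAW)); st()
arm.line_to([*cl(0,.165+OFF),Z],.06); st()
p=snapshot("top")[135:255,130:350]
cv2.imwrite("pics/m1.png",cv2.resize(p,(792,432),interpolation=cv2.INTER_CUBIC))
E
```

```text
t 4.6917 p [0.6133 0.1097 0.0781] F [-1.78 -0.24  0.6 ] M [ 0.01   0.259 -0.09 ] open 0.573 ff 54.1
t 5.3417 p [0.6078 0.0798 0.0783] F [-0.21 -1.05 -2.62] M [ 0.058 -0.061  0.035] open 0.568 ff 53.8
```

View pics/m1.png

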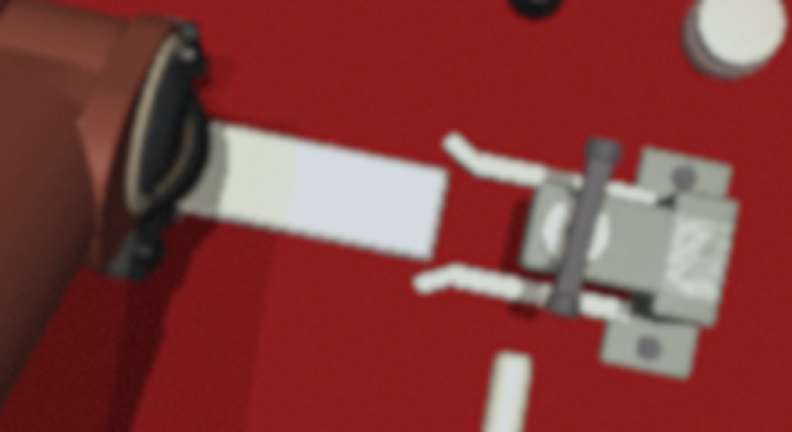

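The box's front edge at (433–447, 172–258) is just outside the mouth. The rail bends are at (475, 161) and (458, 271), and the box looks about 2–3 mm toward −x. I'll measure that in rectified profiles.

```bash
python3 - <<'E'
from h import *
import fit
im=np.mean([snapshot("top") for _ in range(4)],axis=0).astype(np.float32)[:,:,1]  # green: red table dark
xs=np.arange(-.05,.05,.0005)
def prof(y,z):
    P=np.array([[*cl(x,y),z] for x in xs]); q=fit.proj("top",P).astype(np.float32)
    return cv2.remap(im,q[:,0][None],q[:,1][None],cv2.INTER_LINEAR)[0]
def edges(v,th=80):
    s=v>th; i=np.flatnonzero(s[1:]!=s[:-1]); return np.round(xs[i]*1000+.25,1)
for y in(.05,.045,.04,.035,-.005,-.01): print("rail",y,edges(prof(y,.014)))
for y in(.18,.15,.13,.11,.09,.08): print("box",y,edges(prof(y,.028)))
E
```

```text
box [0.6225 0.0538 0.0011 0.0338]
[[0.2, -0.4], [-0.1, -0.2], [-0.2, -0.5], [-0.5, -0.7], [-0.6, -0.1], [-0.2, -1.0], [-0.4, 0.5], [-0.7, 0.5]]
clamp [ 0.5621 -0.136  -0.2087  0.0528  0.1756]
[[-0.3, -1.0], [-0.3, -1.2], [1.6, 0.2], [-1.0, -0.1], [-0.2, -2.2], [0.2, 0.3], [0.3, -0.4], [-1.6, -0.8], [-0.0, 0.9]]
home [[ 0.5725 -0.0871  0.    ]]
rail 0.05 [-40.2 -24.2  23.8  39.8]
rail 0.045 [-39.7 -24.7  24.3  39.3]
rail 0.04 [-40.2 -24.7  23.8  39.3]
rail 0.035 [-39.7 -24.7  24.3  39.3]
rail -0.005 [-39.2  38.3]
rail -0.01 [-40.2]
box 0.18 [-28.2  25.8]
box 0.15 [-28.2  25.8]
box 0.13 [-28.2  25.3]
box 0.11 [-28.2  25.3]
box 0.09 [-28.7  25.3]
box 0.08 [-28.2  25.3]
```

Rails and box agree to within about 0.5 mm and 0.005 rad, so I'll insert.

```bash
python3 - <<'E'
from h import *
Z=.0785
u=-np.array([-np.sin(CYAW),np.cos(CYAW)])
y=.165
for y in(.14,.12,.1,.08,.065,.058):
    arm.line_to([*cl(.0005,y+OFF),Z],.06)
    F=arm.read_ft_force(); print(y,round(F[:2]@u,2),np.round(F,1),np.round(arm.read_wrist_torque(),2))
    if F[:2]@u<-15: break
else:
    while y>.044:
        y-=.001; arm.line_to([*cl(.0005,y+OFF),Z],.03)
        F=arm.read_ft_force(); print(round(y,3),round(F[:2]@u,2),np.round(F,1))
        if F[:2]@u<-14: break
st()
E
```

```text
0.14 -0.26 [ 0.2  0.2 -3. ] [ 0.12 -0.13  0.06]
0.12 0.32 [ 0.6 -0.4 -3.4] [ 0.09 -0.12  0.07]
0.1 -0.03 [ 0.8 -0.1 -4. ] [ 0.1  -0.12  0.03]
0.08 0.37 [ 0.6 -0.5 -3.2] [ 0.13 -0.1  -0.01]
0.065 0.26 [ 0.  -0.3 -4. ] [ 0.15 -0.09  0.05]
0.058 0.37 [-0.9 -0.2 -3.4] [ 0.15 -0.07 -0.02]
0.057 0.32 [-0.1 -0.3 -3.2]
0.056 1.0 [ 0.6 -1.1 -3.3]
0.055 -0.44 [ 0.5  0.3 -3.6]
0.054 0.03 [ 0.6 -0.2 -3.2]
0.053 0.2 [ 0.1 -0.2 -2.5]
0.052 -0.02 [-0.3  0.1 -3.2]
0.051 -0.12 [ 1.  -0.1 -4.3]
0.05 -2.32 [ 0.3  2.3 -3.5]
0.049 -4.74 [ 0.5  4.7 -3.2]
0.048 -5.99 [ 0.4  6.  -1.7]
0.047 -7.86 [ 2.2  7.6 -1.5]
0.046 -9.05 [ 1.5  8.9 -2.1]
0.045 -10.36 [ 1.6 10.3 -1.7]
0.044 -11.97 [ 2.1 11.8 -1.2]
t 11.775 p [ 0.5844 -0.0323  0.0787] F [ 2.07 11.8  -1.19] M [ 2.282 -0.429 -0.364] open 0.569 ff 54.0
```

The force rises from y = 0.0505, which is where the column should be. I'll release, go up and check.

```bash
python3 - <<'E'
from h import *
arm.move_gripper(1.0); arm.pause(.3)
p=arm.read_tool_pos(); arm.line_to([p[0],p[1],.2],.2)
p=cl(-.0,.20); arm.line_to([*p,.26],.2); st()
a=cv2.resize(snapshot("top")[140:250,190:350],(640,440),interpolation=cv2.INTER_CUBIC)
cv2.imwrite("pics/h1.png",a)
E
```

```text
t 14.025 p [0.6027 0.0581 0.2588] F [-0.13 -0.07 -0.04] M [-0.008  0.02   0.03 ] open 1.006 ff 0.0
```

View pics/h1.png

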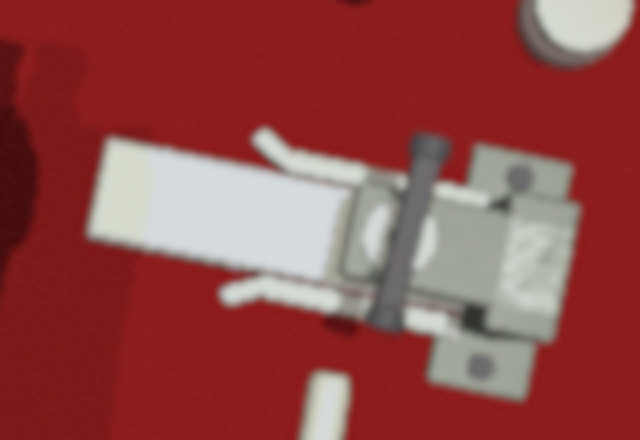

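The box is home between the rails (outer end at (87–107, 138–240)). The bar's knobs are at (431, 150) and (385, 318), close to the fitted handle angle. Next I'll grip the crossbar.

```bash
cat >> h.py <<'E'
H0=.0528; ZB=.228
def pose(h,dx=0,dy=0): return [CL[0]+dx,CL[1]+dy,ZB-.0046*(h-H0)],down(np.pi/2+CYAW-h)
def turn(h,**k):
    arm.movep(*pose(h,**k)); M=arm.read_wrist_torque(); F=arm.read_ft_force()
    print(f"{arm.read_time():.2f} h {h:.3f} Mz {M[2]:.3f} F",np.round(F,1)); return M[2]
E
python3 - <<'E'
from h import *
import fit
print("box end px",fit.proj("top",[[*cl(0,.145),.03]]))
p,q=pose(H0)
arm.line_to([*cl(0,.2),.30],.2); arm.move_gripper(.5,100)
arm.movep([p[0],p[1],.30],q); print(np.round(arm.read_joint_positions(),2))
arm.line_to(p,.1); st()
arm.move_gripper(0.0,100); arm.pause(.2); st()
for h in(.12,.2,.3): turn(h)
E
```

```text
box [0.6225 0.0538 0.0011 0.0338]
[[0.2, -0.4], [-0.1, -0.2], [-0.2, -0.5], [-0.5, -0.7], [-0.6, -0.1], [-0.2, -1.0], [-0.4, 0.5], [-0.7, 0.5]]
clamp [ 0.5621 -0.136  -0.2087  0.0528  0.1756]
[[-0.3, -1.0], [-0.3, -1.2], [1.6, 0.2], [-1.0, -0.1], [-0.2, -2.2], [0.2, 0.3], [0.3, -0.4], [-1.6, -0.8], [-0.0, 0.9]]
home [[ 0.5725 -0.0871  0.    ]]
box end px [[214.03317925 185.88325191]]
[ 0.16  0.51  0.06  1.65 -0.04  0.99  1.54]
t 17.225 p [ 0.5626 -0.136   0.2286] F [-0.19 -0.33  0.47] M [-0.062 -0.039 -0.019] open 0.502 ff 0.0
t 17.8167 p [ 0.5626 -0.1355  0.229 ] F [-0.27  1.89  6.24] M [ 0.406  0.119 -0.281] open 0.121 ff 98.1
18.07 h 0.120 Mz -0.032 F [-0.7  2.2  6.5]
18.32 h 0.200 Mz -0.050 F [-1.   2.6  6.1]
18.57 h 0.300 Mz -0.175 F [-0.8  2.2  5.9]
```

```bash
python3 - <<'E'
from h import *
def yaw():
    m=R.from_quat(arm.read_eef_rot()).as_matrix(); return np.pi/2+CYAW-np.arctan2(m[1,1],m[0,1])
for _ in range(4): print(round(arm.read_time(),3),round(yaw(),4),np.round(arm.read_wrist_torque(),3)); arm.pause(.05)
for h in(.4,.5,.6,.7):
    arm.movep(*pose(h))
    for k in range(3): print(h,round(arm.read_time(),3),round(yaw(),4),np.round(arm.read_wrist_torque(),3),np.round(arm.read_effort()[6],3)); arm.pause(.04)
E
```

```text
18.567 0.2997 [ 0.34   0.185 -0.175]
18.617 0.2997 [ 0.3    0.122 -0.156]
18.667 0.2997 [ 0.307  0.168 -0.14 ]
18.717 0.2997 [ 0.36   0.193 -0.121]
0.4 19.017 0.3998 [ 0.326  0.192 -0.107] 0.153
0.4 19.058 0.3998 [ 0.321  0.203 -0.153] 0.161
0.4 19.1 0.3997 [ 0.356  0.188 -0.193] 0.161
0.5 19.392 0.4998 [ 0.341  0.169 -0.177] 0.153
0.5 19.433 0.4998 [ 0.316  0.203 -0.169] 0.162
0.5 19.475 0.4997 [ 0.346  0.17  -0.113] 0.161
0.6 19.767 0.5998 [ 0.306  0.16  -0.203] 0.153
0.6 19.808 0.5998 [ 0.289  0.117 -0.175] 0.162
0.6 19.85 0.5997 [ 0.347  0.135 -0.152] 0.162
0.7 20.142 0.6999 [ 0.343  0.202 -0.214] 0.154
0.7 20.183 0.6998 [ 0.364  0.182 -0.134] 0.163
0.7 20.225 0.6997 [ 0.365  0.163 -0.177] 0.162
```

```bash
python3 - <<'E'
from h import *
h=.7
for d in[.01]*5+[.02]*4+[.03]*3:
    h+=d; arm.movep(*pose(h)); e=arm.read_effort()
    print(round(h,3),round(arm.read_time(),3),np.round(arm.read_wrist_torque()[2],3),np.round(e[6],3),np.round(arm.read_dq()[6],4))
E
```

```text
0.71 20.517 0.16 -0.113 0.0007
0.72 20.767 0.2 -0.153 0.0001
0.73 21.017 0.183 -0.152 0.0026
0.74 21.267 0.15 -0.152 -0.0002
0.75 21.517 0.171 -0.152 0.0015
0.77 21.767 0.14 -0.121 0.001
0.79 22.017 0.089 -0.12 0.0008
0.81 22.267 0.138 -0.12 0.0026
0.83 22.517 0.132 -0.12 0.0002
0.86 22.767 0.081 -0.088 0.0014
0.89 23.017 0.089 -0.086 0.0012
0.92 23.267 0.051 -0.086 0.0015
```

The residual torque after stopping repeats for a given step size, and the joint-7 effort is nearly noise-free. So I'll use constant 0.03 rad steps, watch for the rise over the baseline, and stop early to check.

```bash
python3 - <<'E'
from h import *
import json
h=.92; E=[]
while h<2.75:
    h+=.03; arm.movep(*pose(h)); e=-arm.read_effort()[6]; m=arm.read_wrist_torque()[2]; E.append((round(h,3),round(float(e),4),round(float(m),3)))
    base=np.median([x[1] for x in E[:4]])
    if e-base>.1: break
json.dump(E,open("E.json","w"))
print(E); st(); print(np.round(arm.read_joint_positions(),2))
E
```

```text
[(0.95, 0.0862, 0.098), (0.98, 0.0861, 0.091), (1.01, 0.086, 0.089), (1.04, 0.0859, 0.071), (1.07, 0.0859, 0.079), (1.1, 0.0857, 0.098), (1.13, 0.0856, 0.066), (1.16, 0.0855, 0.096), (1.19, 0.0854, 0.062), (1.22, 0.0853, 0.052), (1.25, 0.0851, 0.148), (1.28, 0.085, 0.029), (1.31, 0.0849, 0.086), (1.34, 0.0847, 0.051), (1.37, 0.0846, 0.076), (1.4, 0.0844, 0.038), (1.43, 0.0843, 0.076), (1.46, 0.0841, 0.033), (1.49, 0.084, 0.105), (1.52, 0.0838, 0.053), (1.55, 0.0836, 0.075), (1.58, 0.0835, 0.076), (1.61, 0.0833, 0.129), (1.64, 0.0832, 0.074), (1.67, 0.083, 0.099), (1.7, 0.0829, 0.058), (1.73, 0.084, 0.081), (1.76, 0.0946, 0.087), (1.79, 0.1069, 0.084), (1.82, 0.1192, 0.108), (1.85, 0.1316, 0.119), (1.88, 0.144, 0.104), (1.91, 0.1564, 0.139), (1.94, 0.1688, 0.244), (1.97, 0.1813, 0.178), (2.0, 0.1937, 0.162)]
t 32.2667 p [ 0.5624 -0.1357  0.2201] F [-1.97  2.32  7.11] M [0.452 0.319 0.162] open 0.123 ff 98.5
[-0.17  0.67  0.61  1.75 -0.48  0.88  0.02]
```

The foot meets the lid at h ≈ 1.73. At 115 N/rad, h = 2.12 means about 45 N by angle and about 35 N by torque rise, both well inside the 25–60 N range. I'll finish the turn, release and check the bar.

```bash
python3 - <<'E'
from h import *
for h in(2.03,2.06,2.09,2.12):
    arm.movep(*pose(h)); print(h,np.round(-arm.read_effort()[6],4))
arm.pause(.4); print(np.round(-arm.read_effort()[6],4))
arm.move_gripper(.5); arm.pause(.2); st()
p=arm.read_tool_pos(); arm.line_to([p[0],p[1],.31],.15)
arm.line_to([.50,.12,.33],.25); st()
im=np.mean([snapshot("top") for _ in range(4)],axis=0).astype(np.uint8)
cv2.imwrite("pics/e1.png",cv2.resize(im[140:250,190:350],(800,550),interpolation=cv2.INTER_CUBIC))
E
```

```text
2.03 0.2062
2.06 0.2186
2.09 0.2311
2.12 0.2436
0.2389
t 34.2833 p [ 0.5621 -0.1361  0.2184] F [-0.3   0.09  0.67] M [0.005 0.02  0.008] open 0.497 ff 0.0
t 36.25 p [0.5002 0.1183 0.33  ] F [ 0.83 -0.01 -0.49] M [-0.012 -0.027 -0.026] open 0.498 ff 0.0
```

View pics/e1.png

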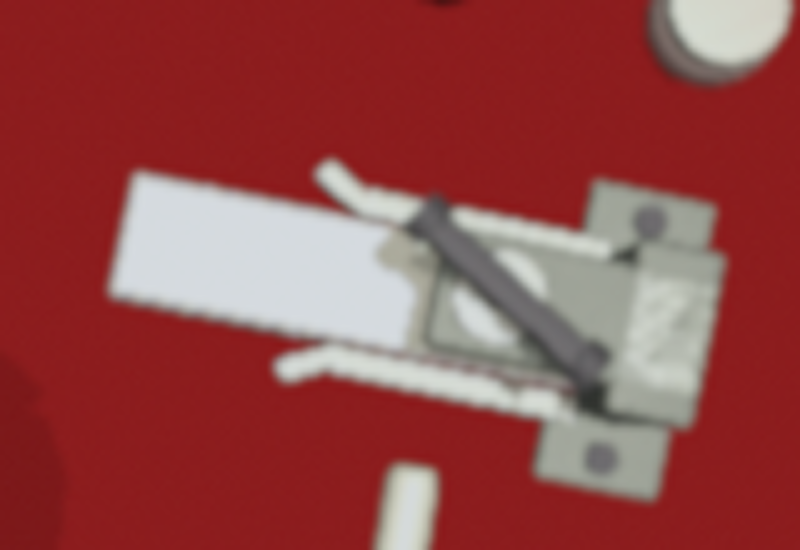

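The bar's knobs at (433, 217) and (590, 365) give a handle angle of about 2.12 rad, so it stayed put. The box is home at (110–440), and the jar and spoon haven't been moved. I'll hand it in.

```bash
python3 -c "
from station import ticket; print(ticket.finish_job())"
```

```text
the job is handed in; nothing more can be done
None
```

The job is handed in, with no verdict reported back: the box is home against the column, the lid is clamped at an estimated 35–45 N, the handle is released, and the jar, loupe and spoon were not touched.

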